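# Nest the ringed steel tumbler in the flared one

## Robot

A 7-joint arm with a two-finger parallel gripper is mounted at the origin on the work surface. World frame = base frame: x ahead of the robot, y to its left, z up, the work surface at z = 0. Lengths are in m, angles in rad, forces in N, time in s.
With the tool pointing down it reaches from about 0.425 to 0.925 m from the base axis. Payload 6.8 kg.
Tool frame: the origin (TCP) lies at the very end of the fingers, on their centre line; the grasp point (between the pads) lies 19 mm behind it; z points along the fingers, y is the direction in which the jaws open and shut (so a half turn about z gives the same grasp; the last joint's range is limited). The gripper opens to 85 mm and grips with 20 to 120 N. Pads are 22 mm wide; open, the fingers measure 114 mm over their backs; the gripper's body (76 mm by 85 mm) begins 54 mm behind the grasp point. The pads swing forward as they close: fully open they stand 13 mm farther back than shut.
Start: joints at [-1.227, 0.477, 0.022, 1.555, -0.011, 1.109, -0.083], TCP at [0.295, 0.607, 0.231] pointing down, gripper open.
Joint ranges: [-2.96, 2.96], [-0.34, 2.1], [-1.41, 1.46], [0.24, 2.44], [-1.37, 4.51], [0.17, 1.92], [-2.96, 2.96]. Speed limits (rad/s): [2.39, 2.39, 3.14, 3.14, 3.14, 3.14, 3.14].

## Interface

Orientations are given as a unit quaternion [x, y, z, w].
In Python, from station import bot, optics gives the robot as it stands.
- The arm moves only by the tool send_rows, never from a script. Its argument "targets" is a list that holds one entry, the list of rows, each a list of 6 numbers: the shift along the tool's x, y, z in mm, then the turn, a rotation vector about the tool's x, y, z in degrees. In form: [[[x, y, z, rx, ry, rz], ...]]. A call has 1 to 10 rows; each row is the pose to reach, as a shift and turn from the pose commanded when the call began, along the tool's axes at that moment; what a row does not reach only later rows make up. A row lasts 1/12 s, in which the tool goes at most 41.7 mm and 7.16 degrees, less where a joint would pass 70% of its speed; a pose out of reach is approached as far as the arm can. A call with a gripper value outside its range is refused whole. "jaw" is the opening, from -1 (shut) to 1 (fully open), set as the call begins (left out, the last holds). The fingers move at their own pace and stop on an object; "squeeze" is the grip in N (left out, the last holds). Time passes only in rows, so rows that repeat a pose let the fingers close. It gives the time, the measured TCP pose, the force and the opening at its end, in the units of the state.
- bot.state(): the state, without advancing time (a new reading comes with each control period).
- optics.get_image(name): name is "scene" or "top" or "wrist"; returns a dict with "color" (384x512x3 uint8, red, green, blue), "K" (3x3 intrinsics, pixels), "T" (4x4, takes a point from camera to world coordinates). Camera axes: x right, y down, z forward; pixel columns grow to the right and rows downward; lengths in m; the calibration is good to about 2 mm. A picture is of the moment at which its call begins. There is no depth.
- bot.sign_off(): hands the job in, once; it reports no verdict.
The state is a dict: "time": time; "q": joint angles; "qvel": joint speeds; "effort": joint torques, N m; "tool_pos": TCP position; "ee_rot": TCP orientation; "contact_force": force on the tool from outside, world axes, zero at the start; "wrist_torque": the same for the moment, N m; "gripper_width": opening from 0.0 (shut) to 1.0 (fully open).
Only numpy, scipy, OpenCV 4.12 (cv2) and the standard library are available. Lean on these libraries where they do the work, as an engineer would, in place of code of your own. Each camera call takes 0.05 s, during which the arm holds its last target.

## Task

Put the tumblers away nested: pick up the steel tumbler with the raised ring round its middle and lower it, foot first, into the plain steel tumbler that flares towards its rim (not the squat straight steel pot, the clear canister or the mug). Keep hold of it until its ring has all but met the rim, then let go so that the ring rests lightly on the rim; do not drop it in or press it down, which would jam the two, and leave both standing upright on the counter.

Things in the scene. Friction and masses are not known exactly. Their poses are not given: they have to be found in the camera images.
- ringed_mid (a point): Steel tumbler to move, loose, upright, 0.12 kg, 115 mm tall. Outer diameter 44 mm at the foot, 60 at 56 mm up, 64 at the rim. A round stop ring (80 mm across) runs round it 53 to 63 mm above the foot; grip the wall above the ring. Point: on the axis, 57.5 mm above the foot, 4.5 mm above the ring's underside; z up. Nested, it is 4.5 mm above the flared tumbler's rim.
- flared_rim (a point): Receiving steel tumbler, plain, loose, upright, 0.2 kg, 85 mm tall, outer diameter 52 mm at the foot, 75 at the rim; mouth 69 mm inside. Point: centre of the mouth at rim height; z up. The ringed one goes in 53 mm until its ring meets the rim, with 4 mm play all round, foot clear of the floor. Mug, canister and pot, up to 120 mm tall, stand 0.13 m or more from either, centre to centre.
There are look-alikes about, which are no part of the job. Leave any yellow look-alike of the part that bears ringed_mid alone. Leave any green look-alike of the part that bears flared_rim alone.

How it is judged:
By the outcome, as a careful person would: the job done as asked, in the order asked, and still so for the second after the job is handed in, with the robot touching nothing.
It also fails if it takes over 42 s, if anything falls off the work surface, if the arm or the gripper's body presses on something with over 40 N, if the wrist force passes 120 N, or if a joint passes its speed limit or range.

## Working session

There is one attempt and no reset: what is moved stays moved. The work goes in short steps, Python scripts to look and compute and a tool call to move; the robot and the scene stay as the last step left them, time stands still between calls to the robot, and variables do not carry over. Pictures are saved under pics/ and viewed, and the job is handed in when it is done.

Besides the shell and the picture viewer there is one more tool, called after "Call:" as a command line: name --argument value ..., lists and objects as JSON in quotes. send_rows: Moves the arm, as the interface text tells. Its arguments: {"type":"object","properties":{"targets":{"type":"array"},"jaw":{"type":"number"},"squeeze":{"type":"number"}},"required":["targets"]}

```bash
mkdir -p pics; ls
python3 - <<'E'
from station import bot, optics
import cv2, pickle
s=bot.state();print(s)
d={}
for n in ["scene","top","wrist"]:
    i=optics.get_image(n);d[n]=i
    cv2.imwrite(f"pics/a_{n}.png",cv2.cvtColor(i["color"],cv2.COLOR_RGB2BGR));print(n,i["K"].round(1).tolist(),i["T"].round(3).tolist())
pickle.dump(d,open("a.pkl","wb"))
E
```

```text
pics
{'time': 0.0, 'q': array([-1.22708169,  0.4778201 ,  0.02235928,  1.55642682, -0.01149632,
        1.10931908, -0.08309114]), 'qvel': array([ 0.00076487, -0.0003248 ,  0.00040438, -0.0012718 , -0.00187972,
        0.00054753, -0.00053241]), 'effort': array([ 7.08012431e-04, -5.96465635e+01,  1.60831869e+00, -2.81184286e+01,
        1.25684054e-02,  9.32497031e-03,  3.00038948e-06]), 'tool_pos': array([0.294473  , 0.60672838, 0.2303231 ]), 'ee_rot': array([ 2.23983316e-01,  9.74592542e-01, -9.12815926e-04, -1.32834836e-04]), 'contact_force': array([-0.37167939, -0.10873113, -1.07512626]), 'wrist_torque': array([-0.04957787,  0.03919932, -0.02202248]), 'gripper_width': 0.9995535702056062}
scene [[370.1, 0.0, 262.8], [0.0, 370.1, 189.2], [0.0, 0.0, 1.0]] [[0.527, 0.555, -0.643, 1.123], [0.85, -0.327, 0.414, -0.303], [0.019, -0.765, -0.644, 0.599], [0.0, 0.0, 0.0, 1.0]]
top [[356.6, 0.0, 252.0], [0.0, 356.6, 190.9], [0.0, 0.0, 1.0]] [[0.018, -0.989, 0.146, 0.49], [-1.0, -0.021, -0.017, 0.011], [0.02, -0.146, -0.989, 0.94], [0.0, 0.0, 0.0, 1.0]]
wrist [[280.3, 0.0, 250.5], [0.0, 280.3, 193.8], [0.0, 0.0, 1.0]] [[0.437, 0.863, 0.253, 0.229], [0.899, -0.419, -0.124, 0.638], [-0.001, 0.282, -0.959, 0.373], [0.0, 0.0, 0.0, 1.0]]
```

View pics/a_scene.png

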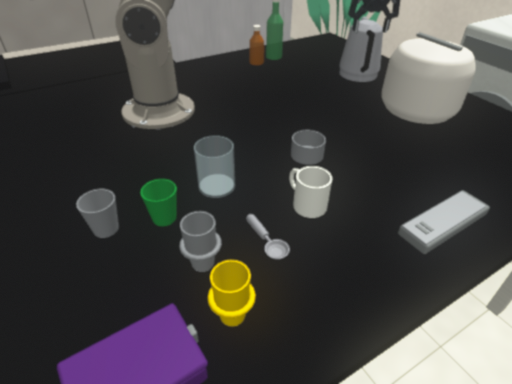

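View pics/a_top.png

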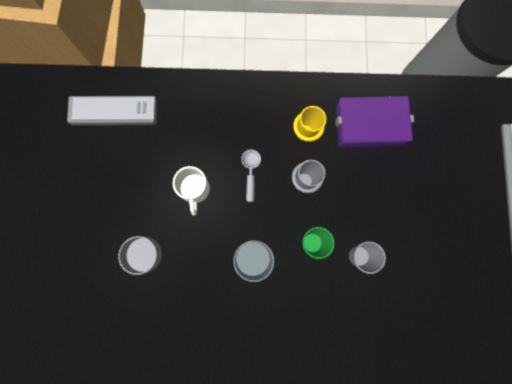

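View pics/a_wrist.png

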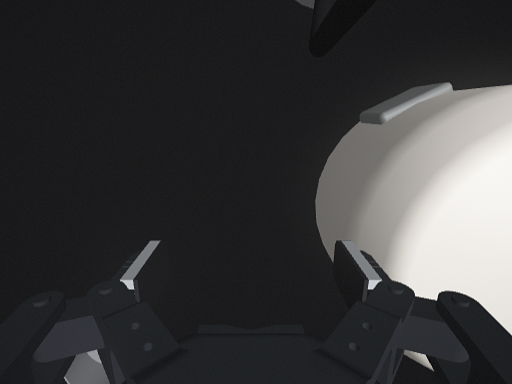

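Candidates in the top view are ringed steel (309,176) vs ringed yellow (310,123), and for the receiver steel flared (368,257) vs green (318,243) vs squat pot (140,255). The steel ringed one at (309,176) and the steel flared one at (368,257) fit. I'll confirm both in a crop and measure the rims.

```bash
cat > h.py <<'E'
import numpy as np
def ray(im,u,v,z):
    K,T=im["K"],im["T"]
    d=T[:3,:3]@np.linalg.inv(K)@np.array([u,v,1.]);o=T[:3,3]
    return o+d*(z-o[2])/d[2]
def proj(im,p):
    T=np.linalg.inv(im["T"]);c=T[:3,:3]@np.asarray(p)+T[:3,3];q=im["K"]@c;return q[:2]/q[2]
E
python3 - <<'E'
import pickle,cv2,numpy as np
from h import *
d=pickle.load(open("a.pkl","rb"))
a=cv2.cvtColor(d["top"]["color"],cv2.COLOR_RGB2BGR);b=cv2.cvtColor(d["scene"]["color"],cv2.COLOR_RGB2BGR)
def blobs(im):
    h=cv2.cvtColor(im,cv2.COLOR_BGR2HSV)
    m=((h[...,1]<70)&(h[...,2]>60)).astype(np.uint8)
    return cv2.connectedComponentsWithStats(m)
for n,im in(("top",a),("scene",b)):
    k,l,st,c=blobs(im)
    for i in range(1,k):
        if st[i,4]>200: print(n,st[i],c[i].round(1))
t=cv2.resize(a[140:290,270:400],None,fx=4.5,fy=4,interpolation=cv2.INTER_CUBIC)
cv2.imwrite("pics/c_top.png",cv2.resize(a[140:290,270:400],None,fx=4,fy=4,interpolation=cv2.INTER_CUBIC))
cv2.imwrite("pics/c_scene.png",cv2.resize(b[170:280,65:235],None,fx=4.5,fy=4.5,interpolation=cv2.INTER_CUBIC))
E
```

```text
top [  139     0   373    78 23955] [310.3  37.1]
top [  67   95   89   30 2594] [111.5 109.8]
top [501 123  11 127 760] [507.7 167.7]
top [241 149  21  54 609] [250.4 170.9]
top [291 159  35  35 931] [308.2 175.7]
top [ 171  165   39   52 1257] [190.8 186.1]
top [ 118  235   44   41 1372] [138.7 254.9]
top [ 233  240   42   43 1417] [253.4 260.7]
top [349 241  37  33 942] [367.9 257. ]
scene [    0     0   512   130 35526] [284.8  47. ]
scene [ 289  129   45   90 3013] [309.6 174.4]
scene [ 193  135   43   63 2258] [214.7 165.5]
scene [  76  188   43   50 1568] [ 99.1 211.1]
scene [ 398  190   92   64 2949] [442.8 220.6]
scene [ 179  210   43   62 1989] [199.4 239.3]
scene [246 213  45  47 775] [268.9 239.4]
scene [  338   260   174   124 10997] [452.8 341.9]
```

View pics/c_top.png

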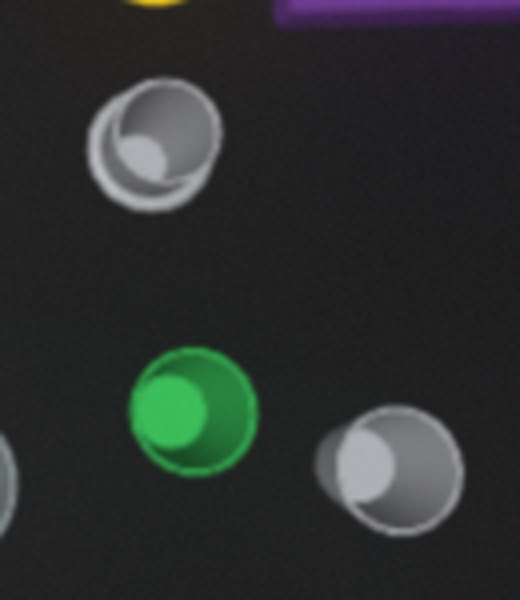

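View pics/c_scene.png

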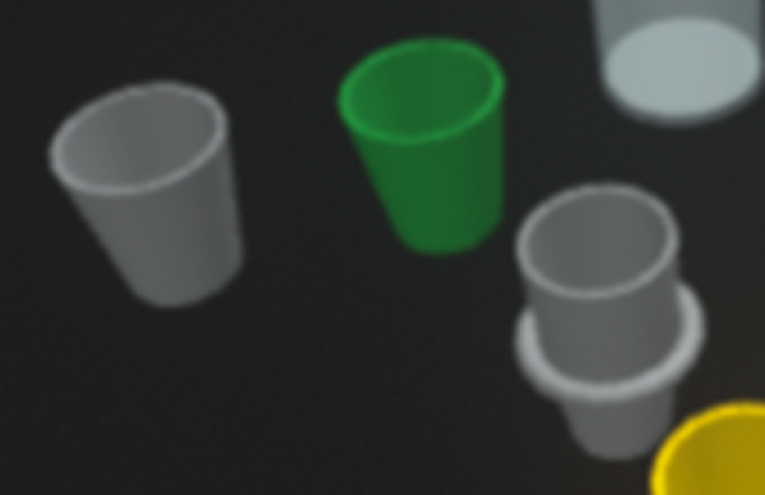

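Run:
```python
import pickle
from h import *
d=pickle.load(open("a.pkl","rb"))
t,s=d["top"],d["scene"]
def two(u1,u2):
    A=[];b=[]
    for im,u in((t,u1),(s,u2)):
        dd=im["T"][:3,:3]@np.linalg.inv(im["K"])@np.array([*u,1.]);dd/=np.linalg.norm(dd)
        P=np.eye(3)-np.outer(dd,dd);A.append(P);b.append(P@im["T"][:3,3])
    return np.linalg.lstsq(np.vstack(A),np.hstack(b),rcond=None)[0]
for n,u1,u2,z in(("ring",(311.6,172.4),(197.6,223.2),.115),("flare",(369.4,257.2),(95.5,200.3),.085)):
    print(n,ray(t,*u1,z).round(4),ray(s,*u2,z).round(4),two(u1,u2).round(4))
for n,u1,u2,z in(("yel",(313,119),(231,275),.115),("green",(318.3,242.8),(159.3,189.8),.085),("canister",(254,261),(214,148),.1)):
    print(n,ray(t,*u1,z).round(3),ray(s,*u2,z).round(3),two(u1,u2).round(3))
from scipy.spatial.transform import Rotation as R
from station import bot
st=bot.state();print(R.from_quat(st["ee_rot"]).as_matrix().round(3),st["tool_pos"])
```

```text
ring [ 0.6591 -0.1436  0.115 ] [ 0.6605 -0.1449  0.115 ] [ 0.6593 -0.1441  0.1136]
flare [ 0.4631 -0.2856  0.085 ] [ 0.4645 -0.2877  0.085 ] [ 0.4628 -0.287   0.0833]
yel [ 0.791 -0.148  0.115] [ 0.793 -0.147  0.115] [ 0.792 -0.147  0.113]
green [ 0.495 -0.164  0.085] [ 0.499 -0.164  0.085] [ 0.495 -0.164  0.082]
canister [ 0.45  -0.011  0.1  ] [ 0.434 -0.002  0.1  ] [ 0.451 -0.01   0.113]
[[-0.9    0.437 -0.001]
 [ 0.437  0.9   -0.001]
 [-0.    -0.001 -1.   ]] [0.29452007 0.60686951 0.23057446]
```

The crops confirm both: grey ringed tumbler with its rim at top (311.6,172.4), and grey plain flared tumbler with its rim at top (369.4,257.2). The two views agree to about 2 mm, giving ringed ≈ (0.660,-0.144) and flared ≈ (0.4635,-0.2865).

Call:
send_rows --targets '[[[0,0,-30,0,0,0],[-30,-24,-40,0,0,0],[-60,-47,-40,0,0,0],[-90,-71,-40,0,0,0],[-120,-94,-40,0,0,0],[-150,-118,-40,0,0,0],[-180,-141,-40,0,0,0],[-210,-165,-40,0,0,0],[-240,-188,-40,0,0,0],[-270,-212,-40,0,0,0]]]' --jaw 1

```text
time: 0.98
tool_pos: [0.4454, 0.2969, 0.2712]
ee_rot: [0.224, 0.975, 0.0, -0.0]
contact_force: [0.9, 0.1, -0.6]
gripper_width: 1.001
```

Call:
send_rows --targets '[[[-30,-24,0,0,0,0],[-60,-47,0,0,0,0],[-90,-71,0,0,0,0],[-120,-94,0,0,0,0],[-150,-118,0,0,0,0],[-180,-141,0,0,0,0],[-210,-165,0,0,0,0],[-240,-188,0,0,0,0],[-270,-212,0,0,0,0],[-300,-236,0,0,0,0]]]'

```text
time: 1.82
tool_pos: [0.6122, -0.0463, 0.2711]
ee_rot: [0.224, 0.975, 0.0, -0.0]
contact_force: [0.7, 0.2, 0.1]
gripper_width: 0.999
```

Call:
send_rows --targets '[[[-30,-24,0,0,0,0],[-60,-47,0,0,0,0],[-80,-63,0,0,0,0],[-86,-67,0,0,0,0],[-86,-67,20,0,0,0],[-86,-67,20,0,0,0],[-86,-67,20,0,0,0],[-86,-67,20,0,0,0]]]'

```text
time: 2.48
tool_pos: [0.66, -0.1412, 0.2516]
ee_rot: [0.223, 0.975, 0.0, -0.0]
contact_force: [0.5, 0.4, -0.0]
gripper_width: 1.002
```

Run:
```python
from station import bot, optics
import cv2, pickle
from h import *
i=optics.get_image("wrist");pickle.dump(i,open("w1.pkl","wb"))
im=cv2.cvtColor(i["color"],cv2.COLOR_RGB2BGR)
print(bot.state()["tool_pos"],proj(i,(.66,-.1442,.115)))
cv2.imwrite("pics/w1.png",cv2.resize(im,None,fx=1.5,fy=1.5))
```

```text
[ 0.66025759 -0.14137881  0.25208138] [248.2894064  186.19635008]
```

View pics/w1.png

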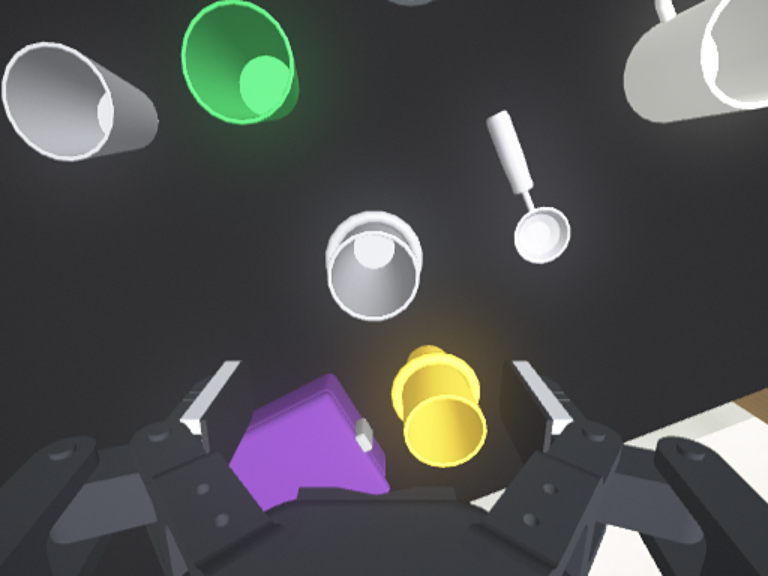

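The wrist view shows the ringed steel tumbler centred between the jaws, rim at (374,276) in the 1.5x picture. I'll refine from it.

Run:
```python
import pickle
from h import *
w=pickle.load(open("w1.pkl","rb"))
p=ray(w,249.2,183.9,.115);f=ray(w,38,67.3,.085);print(p,f)
from station import bot
from scipy.spatial.transform import Rotation as R
s=bot.state();print(s["tool_pos"],R.from_quat(s["ee_rot"]).inv().apply(np.array([*(p[:2]),.071])-s["tool_pos"])*1000,R.from_quat(s["ee_rot"]).inv().apply(np.array([.66,-.1442,.071])-s["tool_pos"])*1000)
```

```text
[ 0.65821453 -0.14229069  0.115     ] [ 0.46191641 -0.2852901   0.085     ]
[ 0.66025759 -0.14137881  0.25208138] [  1.52186814  -1.83483177 181.07951135] [ -0.91674599  -2.77638354 181.07993611]
```

Call:
send_rows --targets '[[[0,-2,30,0,0,0],[0,-2,60,0,0,0],[0,-2,90,0,0,0],[0,-2,110,0,0,0],[0,-2,130,0,0,0],[0,-2,145,0,0,0],[0,-2,160,0,0,0],[0,-2,170,0,0,0],[0,-2,178,0,0,0],[0,-2,178,0,0,0]]]'

```text
time: 3.37
tool_pos: [0.6586, -0.1436, 0.0723]
ee_rot: [0.224, 0.975, 0.0, -0.001]
contact_force: [-0.4, 0.4, 0.2]
gripper_width: 0.999
```

Run:
```python
from station import bot, optics
import cv2
a=cv2.cvtColor(optics.get_image("wrist")["color"],cv2.COLOR_RGB2BGR)
b=cv2.cvtColor(optics.get_image("scene")["color"],cv2.COLOR_RGB2BGR)[120:300,60:300]
print(bot.state()["tool_pos"])
cv2.imwrite("pics/w2.png",a)
cv2.imwrite("pics/s2.png",cv2.resize(b,None,fx=3,fy=3,interpolation=cv2.INTER_CUBIC))
```

```text
[ 0.65961924 -0.14414342  0.07395141]
```

View pics/w2.png

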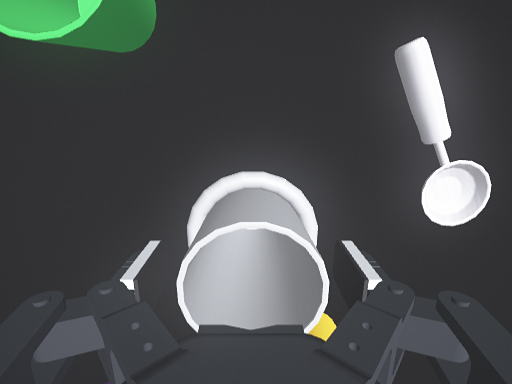

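View pics/s2.png

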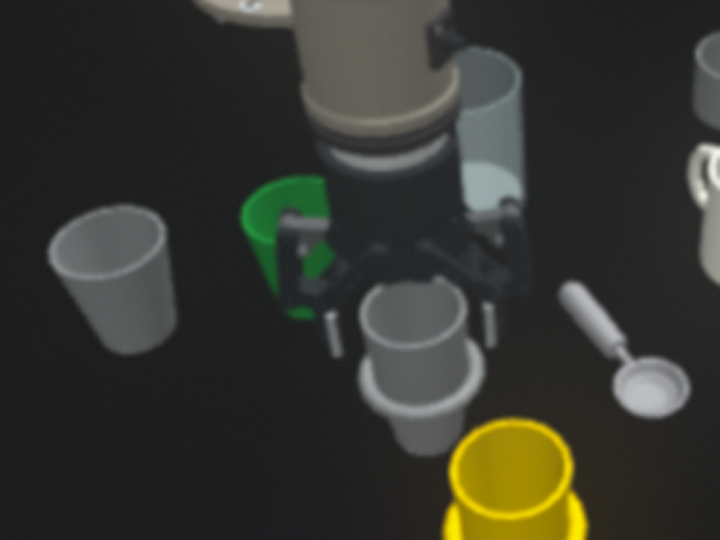

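Rim (253,285) sits midway between the pads (mid ≈ 251). I'll close gently.

Call:
send_rows --targets '[[[0,0,0,0,0,0],[0,0,0,0,0,0],[0,0,0,0,0,0],[0,0,0,0,0,0],[0,0,0,0,0,0],[0,0,0,0,0,0],[0,0,0,0,0,0],[0,0,0,0,0,0]]]' --jaw -1 --squeeze 35

```text
time: 4.13
tool_pos: [0.6602, -0.1445, 0.0748]
ee_rot: [0.224, 0.975, 0.0, 0.001]
contact_force: [0.2, 1.2, 6.4]
gripper_width: 0.735
```

Call:
send_rows --targets '[[[0,0,-5,0,0,0],[0,0,-15,0,0,0],[0,0,-30,0,0,0],[0,0,-50,0,0,0],[0,0,-70,0,0,0],[0,0,-90,0,0,0],[0,0,-110,0,0,0],[0,0,-120,0,0,0],[0,0,-120,0,0,0],[0,0,-120,0,0,0]]]'

```text
time: 4.97
tool_pos: [0.6591, -0.1441, 0.1934]
ee_rot: [0.224, 0.975, 0.0, 0.0]
contact_force: [-0.2, -0.1, -2.4]
gripper_width: 0.738
```

Run:
```python
from station import bot, optics
import cv2
d={n:optics.get_image(n) for n in("wrist","scene")}
a=cv2.cvtColor(d["wrist"]["color"],cv2.COLOR_RGB2BGR)
b=cv2.cvtColor(d["scene"]["color"],cv2.COLOR_RGB2BGR)[80:280,60:320]
print(bot.state()["tool_pos"],bot.state()["contact_force"])
cv2.imwrite("pics/w3.png",a)
cv2.imwrite("pics/s3.png",cv2.resize(b,None,fx=3,fy=3,interpolation=cv2.INTER_CUBIC))
```

```text
[ 0.65824128 -0.14387248  0.19183447] [-0.44500463  0.3761456  -1.37210796]
```

View pics/w3.png

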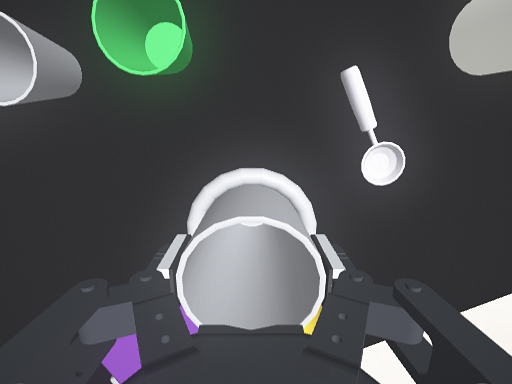

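View pics/s3.png

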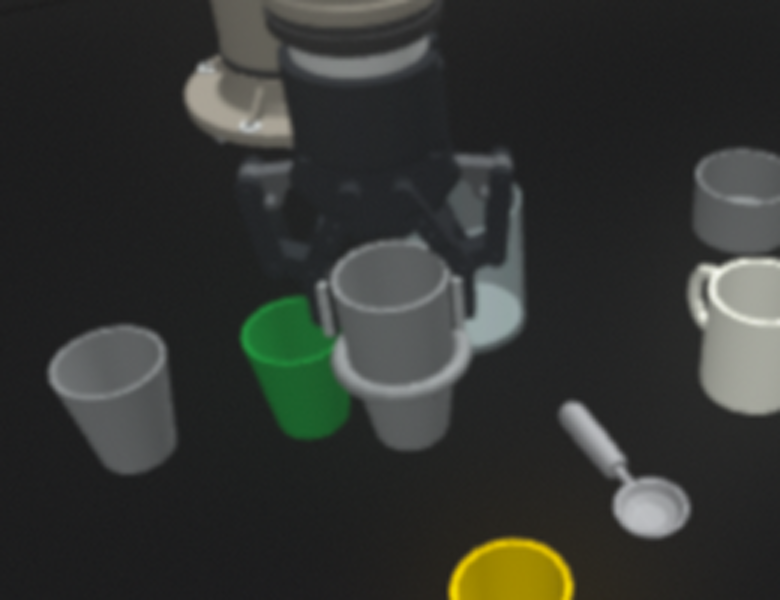

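The tumbler is held upright, width 0.738 (≈63 mm). The scene shows it clear of the counter. Next I'll carry it over the flared tumbler.

Call:
send_rows --targets '[[[0,0,-15,0,0,0],[8,-15,-30,0,0,0],[20,-38,-30,0,0,0],[33,-61,-30,0,0,0],[46,-85,-30,0,0,0],[59,-109,-30,0,0,0],[72,-133,-30,0,0,0],[85,-158,-30,0,0,0],[97,-181,-30,0,0,0],[107,-200,-30,0,0,0]]]'

```text
time: 5.9
tool_pos: [0.4729, -0.2784, 0.222]
ee_rot: [0.225, 0.974, -0.0, -0.001]
contact_force: [-0.1, -0.8, -1.2]
gripper_width: 0.738
```

Call:
send_rows --targets '[[[4,-8,0,0,0,0],[6,-12,0,0,0,0],[7,-14,0,0,0,0],[7,-14,0,0,0,0],[7,-14,0,0,0,0],[7,-14,0,0,0,0]]]'

```text
time: 6.4
tool_pos: [0.4643, -0.286, 0.2231]
ee_rot: [0.223, 0.975, 0.0, -0.0]
contact_force: [0.8, -0.4, -1.2]
gripper_width: 0.73
```

Run:
```python
from station import bot, optics
import cv2,pickle
d={}
for k in range(3):
    print(bot.state()["tool_pos"],bot.state()["ee_rot"])
    n=("wrist","scene","top")[k];d[n]=optics.get_image(n)
pickle.dump(d,open("b.pkl","wb"))
c={n:cv2.cvtColor(d[n]["color"],cv2.COLOR_RGB2BGR) for n in d}
cv2.imwrite("pics/w4.png",c["wrist"])
cv2.imwrite("pics/s4.png",cv2.resize(c["scene"][100:260,30:230],None,fx=3.7,fy=3.7,interpolation=cv2.INTER_CUBIC))
cv2.imwrite("pics/t4.png",cv2.resize(c["top"][190:330,280:460],None,fx=4,fy=4,interpolation=cv2.INTER_CUBIC))
```

```text
[ 0.46427287 -0.28598715  0.22309255] [ 2.22952826e-01  9.74829229e-01  1.03174748e-04 -9.79465044e-06]
[ 0.46410946 -0.28613568  0.22312493] [ 2.23070401e-01  9.74802335e-01  6.27338816e-05 -1.75501459e-05]
[ 0.46391294 -0.28628505  0.2231524 ] [ 2.23252204e-01  9.74760714e-01  4.44448910e-05 -3.22316691e-05]
```

View pics/w4.png

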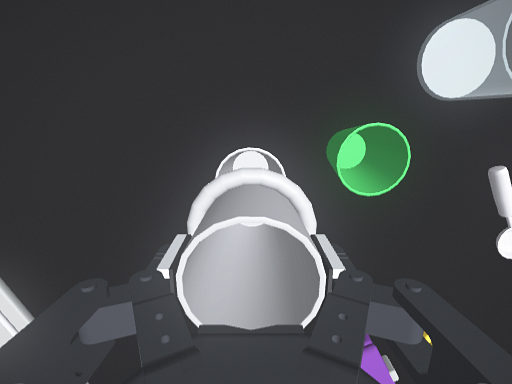

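View pics/s4.png

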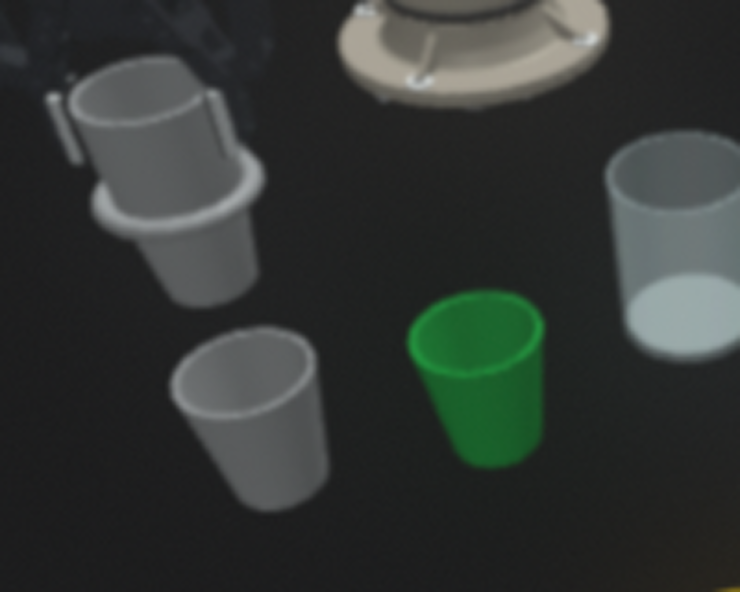

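View pics/t4.png

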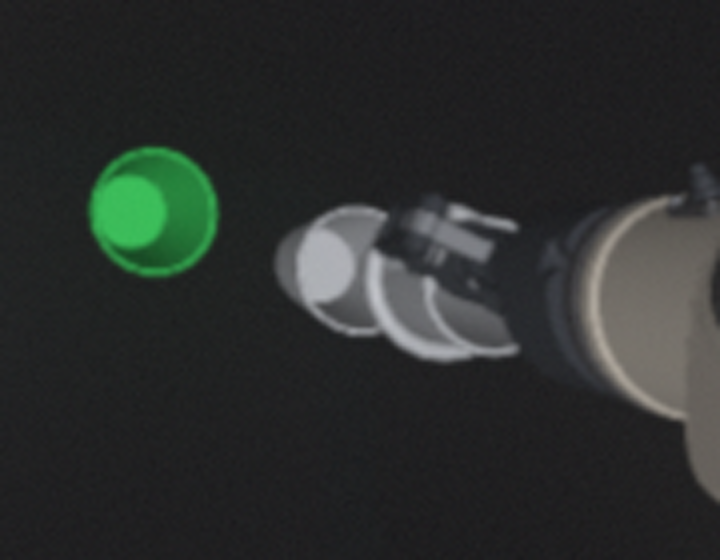

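Run:
```python
import pickle
from h import *
d=pickle.load(open("b.pkl","rb"));s=d["scene"];w=d["wrist"];t=d["top"]
print("scene ring",ray(s,77.8,150.7,.2076),"rim",ray(s,67.5,124.1,.2646),"flare",ray(s,95.6,200.3,.085))
# two extremes of ring bottom in crop: predicted bottom/lateral extents by model circle
def ext(im,c,r):
    a=np.linspace(0,6.283,200);p=np.array([proj(im,(c[0]+r*np.cos(x),c[1]+r*np.sin(x),c[2])) for x in a])
    return p.min(0).round(1),p.max(0).round(1)
print("scene: pred rim at TCP",ext(s,(.464,-.2862,.2646),.032),"meas x48.5-87,y114.7-133.4")
print("scene: foot bottom pred",ext(s,(.464,-.2862,.1496),.022),"meas bottom y",100+306/3.7-.4,"right",30+258/3.7-.4)
print("top rim pred",ext(t,(.464,-.2862,.2646),.032),"meas bottom y",190+355/4-.4,"left",280+424/4-.4)
print("top ring pred",ext(t,(.464,-.2862,.2076),.040),"meas bottom y",190+361/4-.4,"left",280+366/4-.4)
print("top flare pred",ext(t,(.463,-.2862,.085),.0375),"meas bottom y",190+336/4-.4,"top",190+205/4-.4)
print("wrist rim pred",ext(w,(.464,-.2862,.2646),.032),"meas x177-327 ytop 216")
print("wrist flare pred",ext(w,(.463,-.2862,.085),.0375),"meas x216-286 ytop 148")
print("wrist ring pred",ext(w,(.464,-.2862,.2076),.040),"meas x188-317 ytop 168")
```

```text
scene ring [ 0.46477737 -0.28710556  0.2076    ] rim [ 0.46649588 -0.28808938  0.2646    ] flare [ 0.46461385 -0.28751831  0.085     ]
scene: pred rim at TCP (array([ 48.2, 114.2]), array([ 88. , 132.9])) meas x48.5-87,y114.7-133.4
scene: foot bottom pred (array([ 75. , 168.4]), array([ 99.2, 182.3])) meas bottom y 182.3027027027027 right 99.32972972972972
top rim pred (array([385.8, 243.2]), array([419.7, 277.9])) meas bottom y 278.35 left 385.6
top ring pred (array([370.9, 239.2]), array([410. , 279.2])) meas bottom y 279.85 left 371.1
top flare pred (array([353.9, 241.3]), array([385.3, 273.4])) meas bottom y 273.6 top 240.85
wrist rim pred (array([174.5, 220.3]), array([327.8, 352.7])) meas x177-327 ytop 216
wrist flare pred (array([213.9, 147. ]), array([286.6, 217.5])) meas x216-286 ytop 148
wrist ring pred (array([185.5, 170.2]), array([316.2, 290.5])) meas x188-317 ytop 168
```

Held ring and flared rim agree to within about 1 mm in all three views. I'll lower in stages, stopping about 10 mm short.

Call:
send_rows --targets '[[[0,0,15,0,0,0],[0,0,30,0,0,0],[0,0,45,0,0,0],[0,0,55,0,0,0],[0,0,60,0,0,0],[0,0,65,0,0,0],[0,0,70,0,0,0],[0,0,75,0,0,0],[0,0,75,0,0,0]]]'

```text
time: 7.3
tool_pos: [0.463, -0.2868, 0.1477]
ee_rot: [0.224, 0.975, 0.0, -0.0]
contact_force: [0.0, 0.1, -2.2]
gripper_width: 0.734
```

```bash
cat > look.py <<'E'
import sys,cv2,pickle
from station import bot, optics
k=sys.argv[1];d={}
for n in ("scene","wrist","top"):
    s=bot.state();print(s["tool_pos"].round(4),s["contact_force"].round(2));d[n]=optics.get_image(n)
pickle.dump(d,open(f"b{k}.pkl","wb"))
c={n:cv2.cvtColor(d[n]["color"],cv2.COLOR_RGB2BGR) for n in d}
a=cv2.resize(c["scene"][140:250,50:150],None,fx=5,fy=5,interpolation=cv2.INTER_CUBIC)
cv2.imwrite(f"pics/s{k}.png",a)
cv2.imwrite(f"pics/w{k}.png",c["wrist"])
E
python3 look.py 5
```

```text
[ 0.463  -0.2868  0.1477] [ 0.02  0.12 -2.19]
[ 0.4631 -0.2869  0.1481] [-0.62 -0.17 -1.54]
[ 0.4632 -0.2871  0.1484] [ 0.21 -0.29 -0.81]
```

View pics/s5.png

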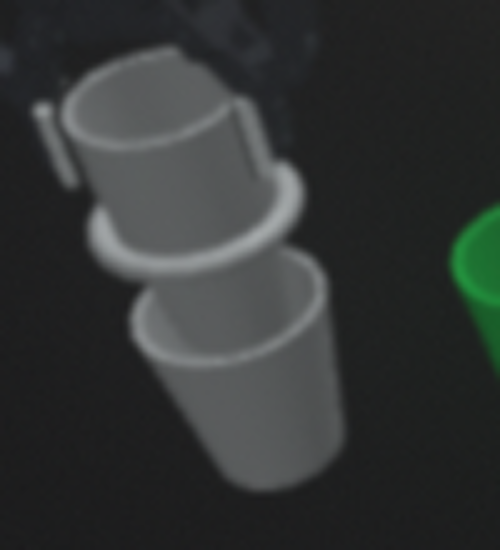

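View pics/w5.png

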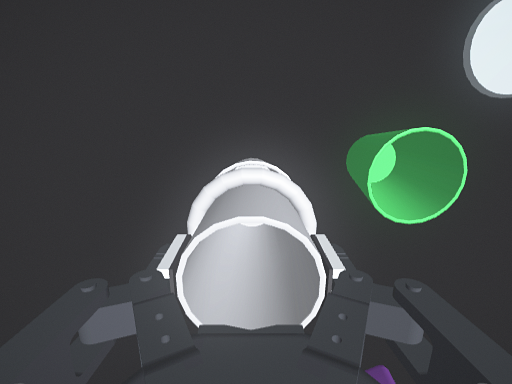

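The foot is in the mouth, centred, with no force change. Down another 32 mm.

Call:
send_rows --targets '[[[0,0,6,0,0,0],[0,0,12,0,0,0],[0,0,18,0,0,0],[0,0,24,0,0,0],[0,0,29,0,0,0],[0,0,32,0,0,0],[0,0,32,0,0,0],[0,0,32,0,0,0],[0,0,32,0,0,0]]]'

```text
time: 8.2
tool_pos: [0.4633, -0.2872, 0.1164]
ee_rot: [0.224, 0.975, -0.0, 0.0]
contact_force: [0.1, 1.1, -0.5]
gripper_width: 0.732
```

```bash
python3 look.py 6
```

```text
[ 0.4633 -0.2872  0.1164] [ 0.13  1.07 -0.49]
[ 0.4633 -0.2872  0.1166] [ 0.5   0.37 -1.72]
[ 0.4634 -0.2871  0.1166] [-0.38 -0.28 -1.19]
```

View pics/s6.png

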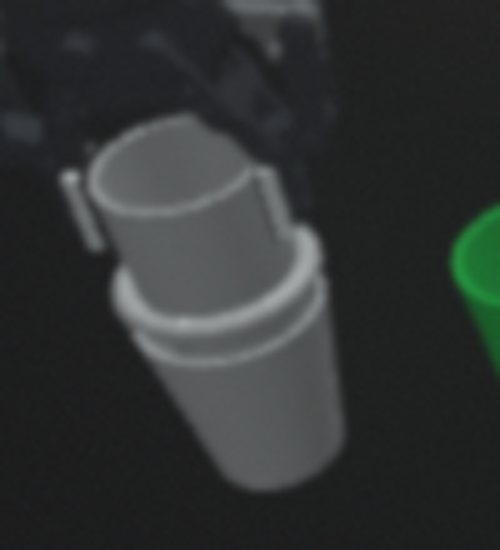

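Run:
```python
import pickle,cv2
from h import *
d=pickle.load(open("b6.pkl","rb"));s=d["scene"]
def tor(im,c,R,r):
    a,b=np.meshgrid(np.linspace(0,6.283,180),np.linspace(0,6.283,40));
    P=np.stack([c[0]+(R+r*np.cos(b))*np.cos(a),c[1]+(R+r*np.cos(b))*np.sin(a),c[2]+r*np.sin(b)],-1).reshape(-1,3)
    p=np.array([proj(im,q) for q in P]);return p.min(0).round(1),p.max(0).round(1)
for z in(.096,.101,.106): print(z,tor(s,(.4635,-.2868,z),.035,.005))
for z in(.085,): print("flare",tor(s,(.4635,-.2868,z),.0375,.0001))
c=s["color"].astype(int).sum(2)/3
print("col x=87",[(y,int(c[y,87])) for y in range(196,220)])
print("col x=92",[(y,int(c[y,92])) for y in range(196,220)])
print("row y=189",[(x,int(c[189,x])) for x in range(106,120)],[(x,int(c[196,x])) for x in range(68,80)])
```

```text
0.096 (array([ 73.1, 182.6]), array([115. , 210.1]))
0.101 (array([ 72.3, 180.7]), array([114.4, 208.2]))
0.106 (array([ 71.5, 178.9]), array([113.9, 206.4]))
flare (array([ 76.2, 188.1]), array([115. , 212.5]))
col x=87 [(196, 92), (197, 92), (198, 92), (199, 92), (200, 93), (201, 93), (202, 101), (203, 131), (204, 160), (205, 151), (206, 129), (207, 105), (208, 91), (209, 89), (210, 95), (211, 111), (212, 123), (213, 105), (214, 92), (215, 91), (216, 91), (217, 91), (218, 90), (219, 89)]
col x=92 [(196, 91), (197, 91), (198, 91), (199, 91), (200, 91), (201, 93), (202, 104), (203, 130), (204, 149), (205, 143), (206, 122), (207, 99), (208, 91), (209, 92), (210, 96), (211, 112), (212, 123), (213, 105), (214, 92), (215, 91), (216, 91), (217, 91), (218, 91), (219, 91)]
row y=189 [(106, 92), (107, 95), (108, 105), (109, 130), (110, 151), (111, 160), (112, 152), (113, 115), (114, 69), (115, 39), (116, 33), (117, 32), (118, 32), (119, 32)] [(68, 31), (69, 31), (70, 31), (71, 40), (72, 78), (73, 127), (74, 154), (75, 154), (76, 129), (77, 101), (78, 91), (79, 90)]
```

Estimated ring-to-rim gap is 11–14 mm. Lowering 8 mm, then remeasure.

Call:
send_rows --targets '[[[0,0,2,0,0,0],[0,0,4,0,0,0],[0,0,6,0,0,0],[0,0,8,0,0,0],[0,0,8,0,0,0],[0,0,8,0,0,0],[0,0,8,0,0,0],[0,0,8,0,0,0]]]'

```text
time: 9.02
tool_pos: [0.4632, -0.287, 0.1083]
ee_rot: [0.224, 0.975, -0.0, 0.0]
contact_force: [-0.1, 0.9, -1.6]
gripper_width: 0.734
```

```bash
cat > m.py <<'E'
import sys,pickle
from h import *
s=pickle.load(open(f"b{sys.argv[1]}.pkl","rb"))["scene"]
c=s["color"].astype(int).sum(2)/3
for x in(87,92,97):print(x,[int(c[y,x]) for y in range(200,216)],"from y=200")
E
python3 look.py 7; python3 m.py 7
```

```text
[ 0.4632 -0.287   0.1083] [-0.12  0.9  -1.56]
[ 0.4632 -0.287   0.1084] [-0.1  -0.01 -0.85]
[ 0.4632 -0.287   0.1084] [ 0.    0.08 -2.89]
87 [92, 92, 92, 93, 93, 99, 121, 146, 147, 129, 109, 112, 120, 105, 93, 91] from y=200
92 [91, 91, 92, 92, 92, 101, 126, 150, 144, 125, 106, 113, 124, 105, 93, 91] from y=200
97 [88, 88, 89, 90, 101, 128, 149, 144, 124, 103, 106, 117, 108, 94, 90, 90] from y=200
```

View pics/s7.png

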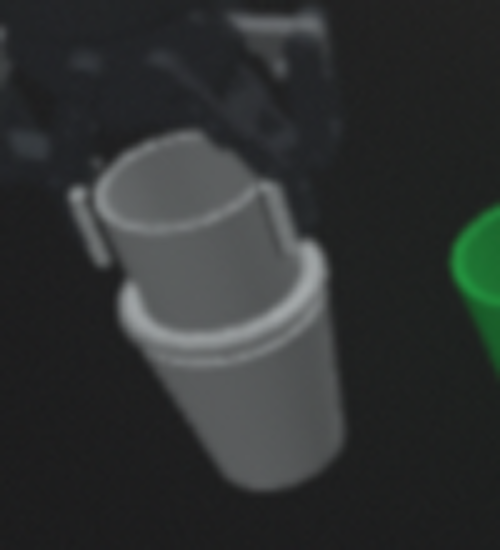

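View pics/w7.png

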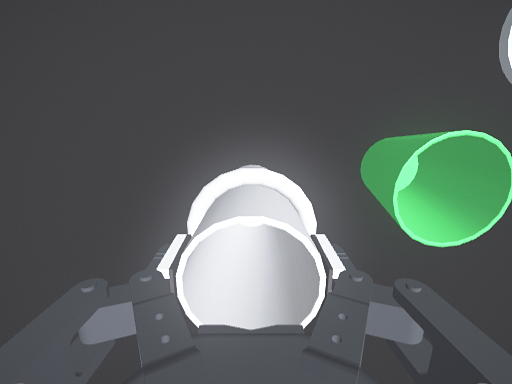

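Call:
send_rows --targets '[[[0,0,1,0,0,0],[0,0,2,0,0,0],[0,0,2,0,0,0],[0,0,2,0,0,0],[0,0,2,0,0,0],[0,0,2,0,0,0]]]'

```text
time: 9.67
tool_pos: [0.4636, -0.2876, 0.1071]
ee_rot: [0.224, 0.975, -0.0, 0.001]
contact_force: [-2.0, 0.7, 6.1]
gripper_width: 0.735
```

```bash
python3 look.py 8; python3 m.py 8
```

```text
[ 0.4636 -0.2876  0.1071] [-1.98  0.73  6.07]
[ 0.4636 -0.2876  0.107 ] [-1.56  0.22  4.68]
[ 0.4636 -0.2876  0.1071] [-1.29  0.42  5.11]
87 [92, 92, 92, 92, 93, 94, 104, 128, 149, 142, 122, 106, 104, 101, 94, 91] from y=200
92 [91, 92, 92, 92, 91, 94, 109, 135, 149, 138, 117, 108, 111, 103, 94, 91] from y=200
97 [88, 88, 88, 89, 93, 111, 140, 149, 138, 116, 108, 114, 107, 94, 90, 90] from y=200
```

View pics/s8.png

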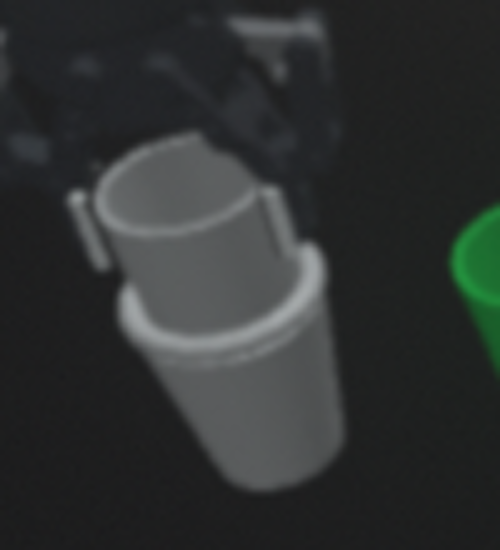

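Run:
```python
import pickle,cv2
from h import *
from station import bot
print(bot.state()["wrist_torque"])
def cir(im,c,R):
    p=np.array([proj(im,(c[0]+R*np.cos(a),c[1]+R*np.sin(a),c[2])) for a in np.linspace(0,6.283,180)]);return p.min(0).round(1),p.max(0).round(1)
D={k:pickle.load(open(f"b{k}.pkl","rb")) for k in("6","7","8")}
s=D["8"]["scene"]
for f in(.032,.034,.036,.038): print(f,"heldrim",cir(s,(.4635,-.2872,.115+f),.032))
print("meas left",50+95/5-.4,"bottom",140+236/5-.4,"top",140+131/5-.4)
print("flarefoot",cir(s,(.4635,-.2868,0),.026),"meas right",50+346/5-.4,"bottom",140+491/5-.4)
a=cv2.cvtColor(s["color"],cv2.COLOR_RGB2BGR)[180:225,65:125]
t=cv2.cvtColor(D["8"]["top"]["color"],cv2.COLOR_RGB2BGR)[230:290,340:430]
cv2.imwrite("pics/z8.png",np.hstack([cv2.resize(a,(400,300),interpolation=cv2.INTER_CUBIC),cv2.resize(t,(400,300),interpolation=cv2.INTER_CUBIC)]))
```

```text
[-0.13693873  0.37744328 -0.04127039]
0.032 heldrim (array([ 69.2, 166.4]), array([104.3, 186.7]))
0.034 heldrim (array([ 68.9, 165.6]), array([104.1, 185.9]))
0.036 heldrim (array([ 68.6, 164.8]), array([103.8, 185.1]))
0.038 heldrim (array([ 68.3, 164. ]), array([103.6, 184.2]))
meas left 68.6 bottom 186.79999999999998 top 165.79999999999998
flarefoot (array([ 93.7, 220.3]), array([118.6, 237.4])) meas right 118.8 bottom 237.79999999999998
```

View pics/z8.png

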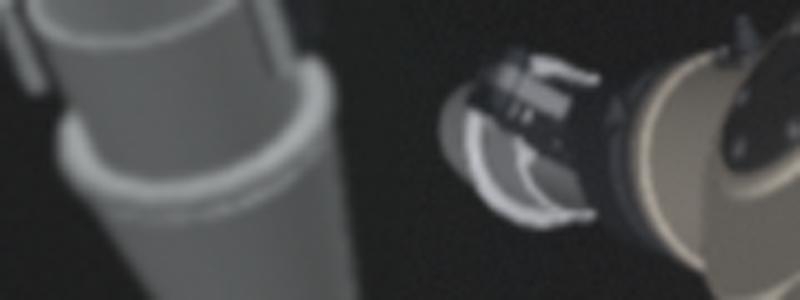

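View pics/w8.png

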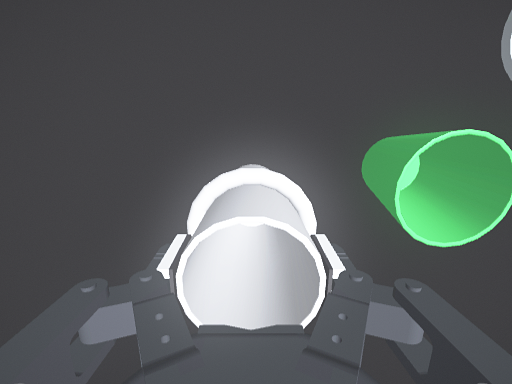

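The held rim's position gives the foot at about 32–33 mm, the rim is just showing through at the ring, and force rose to ≈6 N. So the ring has just met the rim. I'll back off a touch to unload it before release.

Call:
send_rows --targets '[[[0,0,-0.7,0,0,0],[0,0,-0.7,0,0,0],[0,0,-0.7,0,0,0],[0,0,-0.7,0,0,0],[0,0,-0.7,0,0,0]]]'

```text
time: 10.23
tool_pos: [0.4632, -0.2872, 0.1071]
ee_rot: [0.224, 0.975, -0.0, 0.0]
contact_force: [-0.2, -1.0, 1.7]
gripper_width: 0.738
```

Call:
send_rows --targets '[[[0,0,-0.4,0,0,0],[0,0,-0.4,0,0,0],[0,0,-0.4,0,0,0],[0,0,-0.4,0,0,0]]]' --squeeze 20

```text
time: 10.57
tool_pos: [0.4631, -0.2869, 0.1072]
ee_rot: [0.224, 0.975, 0.0, -0.0]
contact_force: [0.3, 0.1, 0.0]
gripper_width: 0.738
```

Call:
send_rows --targets '[[[0,0,0,0,0,0],[0,0,0,0,0,0],[0,0,0,0,0,0],[0,0,0,0,0,0],[0,0,0,0,0,0],[0,0,0,0,0,0],[0,0,0,0,0,0],[0,0,0,0,0,0]]]' --jaw 1

```text
time: 11.23
tool_pos: [0.4631, -0.287, 0.1074]
ee_rot: [0.224, 0.975, 0.0, -0.0]
contact_force: [1.4, -0.6, -0.1]
gripper_width: 1.0
```

```bash
python3 look.py 9; python3 m.py 9
```

```text
[ 0.4631 -0.287   0.1074] [ 1.38 -0.65 -0.05]
[ 0.4632 -0.287   0.1074] [-0.45  0.68 -0.46]
[ 0.4632 -0.287   0.1074] [0.43 0.84 0.1 ]
87 [93, 92, 93, 92, 93, 96, 115, 141, 150, 136, 117, 112, 114, 102, 93, 91] from y=200
92 [92, 91, 92, 92, 92, 97, 116, 143, 148, 132, 112, 112, 119, 103, 93, 91] from y=200
97 [88, 89, 89, 89, 95, 117, 145, 150, 136, 113, 107, 116, 108, 94, 90, 90] from y=200
```

View pics/s9.png

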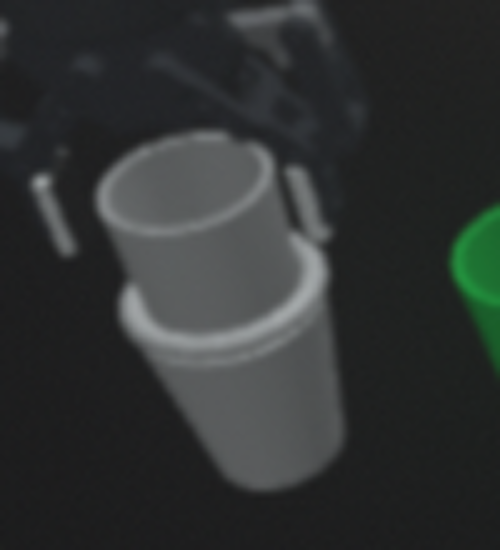

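View pics/w9.png

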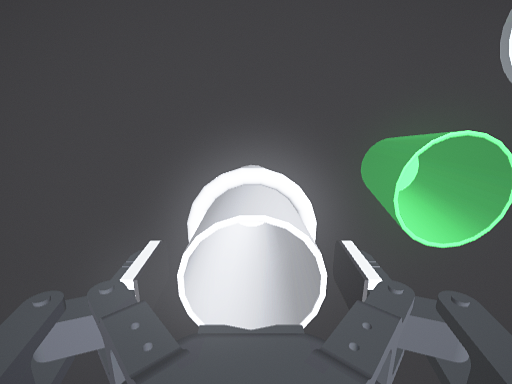

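Released: jaws are open, and the tumbler did not drop or tilt. Retreating straight up.

Call:
send_rows --targets '[[[0,0,-6,0,0,0],[0,0,-14,0,0,0],[0,0,-25,0,0,0],[0,0,-40,0,0,0],[0,0,-60,0,0,0],[0,0,-80,0,0,0],[0,0,-105,0,0,0],[0,0,-130,0,0,0],[0,0,-150,0,0,0],[0,0,-150,0,0,0]]]'

```text
time: 12.22
tool_pos: [0.4652, -0.2886, 0.2629]
ee_rot: [0.224, 0.975, -0.001, 0.004]
contact_force: [0.7, -0.3, 1.6]
gripper_width: 0.999
```

Call:
send_rows --targets '[[[-10,15,0,0,0,0],[-25,40,0,0,0,0],[-40,70,0,0,0,0],[-55,100,0,0,0,0],[-70,130,0,0,0,0],[-85,155,0,0,0,0],[-95,175,0,0,0,0],[-100,180,0,0,0,0],[-100,180,0,0,0,0],[-100,180,0,0,0,0]]]'

```text
time: 13.05
tool_pos: [0.631, -0.1693, 0.2568]
ee_rot: [0.224, 0.975, -0.0, -0.001]
contact_force: [-1.1, -0.1, -0.3]
gripper_width: 1.001
```

```bash
python3 look.py 10; python3 m.py 10
python3 - <<'E'
import pickle,cv2
from h import *
D=pickle.load(open("b10.pkl","rb"));s=D["scene"];t=D["top"]
def cir(im,c,R):
    p=np.array([proj(im,(c[0]+R*np.cos(a),c[1]+R*np.sin(a),c[2])) for a in np.linspace(0,6.283,180)]);return p.min(0).round(1),p.max(0).round(1)
for n,im in(("scene",s),("top",t)):
  for f in(.030,.032,.034,.036): print(n,f,"heldrim",cir(im,(.4633,-.287,.115+f),.032),"ring",cir(im,(.4633,-.287,.058+f),.040))
a=cv2.cvtColor(s["color"],cv2.COLOR_RGB2BGR)[150:250,50:150]
b=cv2.cvtColor(t["color"],cv2.COLOR_RGB2BGR)[210:310,330:430]
cv2.imwrite("pics/z10.png",np.hstack([cv2.resize(x,(400,400),interpolation=cv2.INTER_CUBIC) for x in(a,b)]))
E
```

```text
[ 0.631  -0.1693  0.2568] [-1.13 -0.1  -0.26]
[ 0.6305 -0.1702  0.2571] [-0.69  0.04 -0.28]
[ 0.6303 -0.1705  0.2574] [-0.53  0.55 -1.07]
87 [92, 92, 93, 92, 93, 96, 114, 141, 149, 136, 117, 111, 114, 102, 93, 91] from y=200
92 [92, 91, 92, 92, 93, 96, 117, 142, 148, 133, 112, 112, 118, 103, 93, 91] from y=200
97 [88, 88, 89, 89, 94, 117, 145, 150, 135, 113, 108, 115, 108, 95, 90, 90] from y=200
scene 0.03 heldrim (array([ 69.7, 167.2]), array([104.7, 187.4])) ring (array([ 74.3, 186.3]), array([115.8, 212.2]))
scene 0.032 heldrim (array([ 69.3, 166.4]), array([104.4, 186.6])) ring (array([ 74. , 185.6]), array([115.5, 211.5]))
scene 0.034 heldrim (array([ 69. , 165.6]), array([104.2, 185.8])) ring (array([ 73.7, 184.9]), array([115.3, 210.7]))
scene 0.036 heldrim (array([ 68.7, 164.8]), array([103.9, 185. ])) ring (array([ 73.4, 184.2]), array([115.1, 210. ]))
top 0.03 heldrim (array([365. , 243.5]), array([393.8, 273. ])) ring (array([353.6, 240.1]), array([387.2, 274.5]))
top 0.032 heldrim (array([365.3, 243.5]), array([394.2, 273.1])) ring (array([353.8, 240.1]), array([387.5, 274.6]))
top 0.034 heldrim (array([365.6, 243.5]), array([394.5, 273.1])) ring (array([354.1, 240.1]), array([387.9, 274.6]))
top 0.036 heldrim (array([365.9, 243.5]), array([394.9, 273.2])) ring (array([354.4, 240.1]), array([388.2, 274.7]))
```

View pics/z10.png

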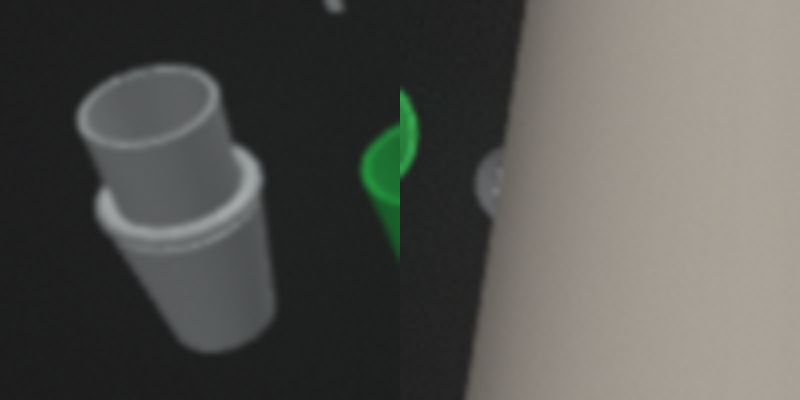

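View pics/w10.png

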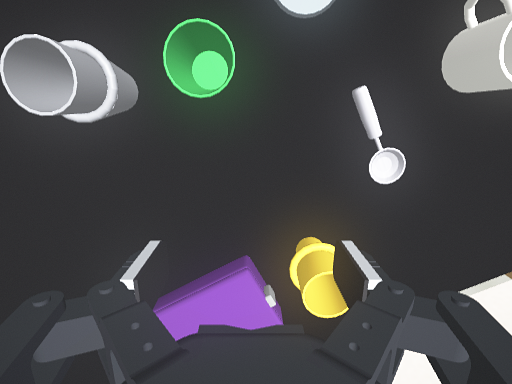

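Final check: the inner rim measures x 69.2–104.9, y 166.1–186.9 px. With the foot at 32 mm (fully nested) the prediction is 69.3–104.4, 166.4–186.6, so it is seated and upright.

```bash
python3 -c "
from station import bot
print(bot.state()['time'],bot.sign_off())"
```

```text
the job is handed in; nothing more can be done
13.2 None
```

The steel ringed tumbler is nested in the plain flared steel tumbler, and I handed the job in at 13.2 s. It reports no verdict.

- **Grasp and carry:** I gripped the wall above the ring at 35 N and carried it over. In the scene view the ring and the flared rim were within about 1 mm of each other before lowering.
- **Contact and release:** I lowered it in steps until the ring met the rim. The contact reading peaked at about 6 N, so I backed up 1.1 mm until it read about 0, then opened the jaws and withdrew straight up.
- **Last checks:** The inner rim in the scene view is within about 0.5 px of the fully nested, upright position. Nothing moved between release and withdrawal, and the green and yellow look-alikes were left alone.
- **Disagreements:**
  - Reading the ring's lower edge in the image put the gap a few millimetres larger than the arm's position and the rim height did. I put this down to shading.
  - After release the ring sat about 0.3 px (roughly 1 mm) higher than when it was loaded at 6 N.
  - The arm blocked the final top view, so the last check rests on the scene camera, plus a rough look from the wrist.

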